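Weigh a sealed instrument cassette on the hook balance and route it

ROBOT

A 6-joint arm with a two-finger parallel gripper is mounted at the origin on a cart in front of the work surface, level with it; the furniture and walls round the work are solid. World frame = base frame: x ahead of the robot, y to its left, z up, the work surface at z = 0. Lengths are in m, angles in rad, forces in N, time in s.
With the tool pointing down it reaches from about 0.35 to 0.975 m from the base axis. Payload 4.9 kg.
Tool frame: the origin (TCP) lies between the finger pads; the fingertips stand 11 mm ahead of it and the grasp point (between the pads) lies 8 mm behind it (ctrl.tcp_to_tips is the distance from the TCP to the fingertips, in m); z points along the fingers, y is the line along which they close (so a half turn about z gives the same grasp; the last joint's range is limited). The gripper opens to 85 mm and grips with 20 to 120 N. Pads are 22 mm wide; open, the fingers measure 114 mm over their backs; the gripper's body (76 mm by 85 mm) begins 54 mm behind the grasp point. The pads swing forward as they close: fully open they stand 13 mm farther back than shut.
Start: joints at [-1.458, 0.053, 1.613, -0, 1.476, -0.119], TCP at [0.144, -0.608, 0.242] pointing down, gripper open.
Joint ranges: [-3.01, 3.01], [-1.01, 2.22], [0.06, 2.58], [-1.02, 4.17], [0.09, 2.62], [-3.14, 3.14]. Speed limits (rad/s): [2.57, 2.57, 3.14, 3.14, 3.14, 3.14].

INTERFACE

Orientations are given as a rotation vector (axis times angle).
In Python, from workcell import ctrl, optics, regions_of gives the robot as it stands.
- The arm moves only by the tool drive_tool, never from a script. Its argument "steps" is one flat list of numbers, 5 for each row, row after row: the shift along the tool's x, y, z in m, then the turn about the tool's z in degrees, then the closure, from 0 (fully open) to 1 (shut). A call has 1 to 10 rows; each row is the pose to reach, as a shift and turn from the pose commanded when the call began, along the tool's axes at that moment; what a row does not reach only later rows make up. A row lasts 1/10 s, in which the tool goes at most 50 mm and 8.59 degrees, less where a joint would pass 70% of its speed; a pose out of reach is approached as far as the arm can. A call with a gripper value outside its range is refused whole. The fingers move at their own pace and stop on an object; the grip force is fixed at half the most. Time passes only in rows, so rows that repeat a pose let the fingers close. It gives the time, the measured TCP pose, the force and the opening at its end, in the units of the state.
- ctrl.read_state(): the state, without advancing time (a new reading comes with each control period).
- optics.capture(name): name is "scene" or "top" or "wrist"; returns a dict with "img" (400x640x3 uint8, blue, green, red), "z_map" (400x640 float32, m along the optical axis (not along the pixel's ray), 0 where there is no reading), "camera_matrix" (3x3 intrinsics, pixels), "D" ([k1, k2, p1, p2, k3] as OpenCV has them; the pictures are not rectified), "world_from_camera" (4x4, takes a point from camera to world coordinates). Camera axes: x right, y down, z forward; pixel columns grow to the right and rows downward; lengths in m; the calibration is good to about 2 mm. A picture is of the moment at which its call begins.
- ctrl.job_done(): hands the job in, once; it reports no verdict.
Trained networks look in a picture, given as the dict that the camera call returned (one of the last four; its "shot" number tells which), for a name from the list of things; names that differ only in an ending like _2 or _b are one class to them, and where a whole thing is asked for, a point or a joint stands for the part that bears it (a point fixed in the world has none). Each returns a list of dicts, best first, with "conf" (0 to 1); they miss things now and then, are a little off and sometimes report something else, mostly with a low value. They report only what shows in the picture. A call takes as long as a camera call. They do not tell look-alikes from the thing itself.
- regions_of(picture, query): "pixels" (400x640 bool, what is visible of it) and "position" ([row, column] in pixels, amid what is visible of it).
The state is a dict: "time_s": time; "qpos": joint angles; "dq": joint speeds; "effort": joint torques, N m; "tcp_pos": TCP position; "orientation": TCP orientation; "wrist_force": force on the tool from outside, world axes, zero at the start; "torque": the same for the moment, N m; "finger_gap": finger opening in m.
Only numpy, scipy, OpenCV 4.12 (cv2) and the standard library are available. Lean on these libraries where they do the work, as an engineer would, in place of code of your own. Each camera call takes 0.05 s, during which the arm holds its last target. There are 200 camera calls.

TASK

Check the weight of the sealed blue-lidded instrument cassette before it leaves the bench: hang it by its bail on the sprung hook of the balance, easing it down until the hook carries all of it, without dropping it on the hook or pushing the hook down, then let go and let it come to rest for a second or two. If the pointer settles in the green field the set is complete: lift it off as gently and put it down gently, flat in the steel tray. If it settles short of that, in the yellow field, a piece is missing: lift it off as gently and put it down gently, flat in the red tray for a recount. Leave the tape, marker, gauze and loupe undisturbed.

Things in the scene. Friction and masses are not known exactly. Their poses are not given: they have to be found in the camera images.
- cassette: Sealed aluminium case with blue lid, 66 (x) x 114 (y) x 38 mm, 0.25 to 0.75 kg, unknown. Origin: centre of its underside, z up, y along its length. A rigid upright steel bail stands on the lid in the y-z plane (legs at y = +-42 mm); on the middle of its top bar is a blue grip lug, 14 (x) x 24 (y) mm, from z = 100 to 134 mm. Symmetric under a half turn.
- cassette_bar (a point): Centre of the bail's horizontal top bar, 98 mm above the cassette's underside; the bar is 8 mm thick, straight along the cassette's y for 60 mm. It rests on the hook, which passes under it below the lug; between bar and lid the window is 56 mm high, so the hook can only come in level through it, not through the lid.
- cassette_grip (a point): On the grip lug, 120 mm above the cassette's underside, 14 mm below the lug's top: put the middle of the finger pads here, closing along the cassette's y; the fingertips then stay above the bar, clear of the hook, and the cassette hangs level.
- balance: Spring balance, fixed: grey base 130 x 120 x 14 mm, aluminium column 66 mm wide, 338 mm high. Origin: under the column's axis at table height, z up; the hook arm points along -x, roughly to the robot, the hook 110 mm before the column's face. Beside the slot in that face a strip with ticks every 5 mm of dip, yellow field (20 to 54.5 mm) above green (54.5 to 85 mm); red pointer.
- hook_saddle (a point): Lowest point of the hook's seat, moving with it, 269 mm up when unloaded, 130 mm from the balance's axis. The hook is an 8 mm bar in the balance's x-z plane, a V about 20 mm wide at the mouth: behind it the arm's top is 16 mm above this point; its front tip ends 23 mm above it, 18 mm out. The bail's bar is laid in from above along the balance's y; its centre then lies 4 mm above this point.
- hook (a joint): Dip of the hook, m: 0 unloaded, grows downward, stop at 0.095. Linear spring, 90 N/m, lightly damped: 0.5 kg dips it 54.5 mm, the start of green (complete); less is yellow (recount). It settles about 2 s after a gentle release. With the cassette, moving faster than 0.08 m/s down or 0.12 m/s up (also on letting go or lifting off), or dipping beyond 90 mm, counts as a shock.
- steel_tray: Fixed bare steel tray for complete sets, outside 122 (x) x 172 (y) x 23 mm with small tabs at the y ends, inside 114 x 164 mm, floor 4 mm thick. Origin: centre of its underside on the table, z up.
- red_tray: Fixed red tray for recounts, the same shape and origin as the steel tray.
- indicator_tape: Bystander: beige tape roll 99 mm across, 24 mm high; origin: centre of its underside.
- red_marker: Bystander: red marker pen 134 mm long (y), 14 mm high; origin: centre of its underside.
- gauze_block: Bystander: white gauze pack 101 x 102 x 29 mm; origin: centre of its underside.
- loupe: Bystander: black folding loupe 36 x 77 (y) x 14 mm; origin: centre of its underside.
There are look-alikes about, which are no part of the job. Of the things that look like the steel_tray, the larger one is meant.

How it is judged:
By the outcome, as a careful person would: the job done as asked, in the order asked, and still so for the second after the job is handed in, with the robot touching nothing.
It also fails if it takes over 69 s, if anything falls off the work surface, if the arm or the gripper's body presses on something with over 40 N, if the wrist force passes 120 N, or if a joint passes its speed limit or range.

## Working session

There is one attempt and no reset: what is moved stays moved. The work goes in short steps, Python scripts to look and compute and a tool call to move; the robot and the scene stay as the last step left them, time stands still between calls to the robot, and variables do not carry over. Pictures are saved under pics/ and viewed, on a budget of 10 in all, crops included, one or two more only if the job needs it, and the job is handed in when it is done.

Besides the shell and the picture viewer there is one more tool, called after "Emit:" by a JSON object that holds its "method" and its "body", one argument or row to a line. drive_tool: Moves the arm, as the interface text tells. Its arguments: {"type":"object","properties":{"steps":{"type":"array","items":{"type":"number"}}},"required":["steps"]}

```bash
mkdir -p pics; ls; cat > h.py <<'E'
import numpy as np, cv2
from workcell import ctrl, optics, regions_of
def world(p, mask=None, pix=None):
    if mask is not None:
        r,c=np.nonzero(mask & (p["z_map"]>0))
    else:
        a=np.atleast_2d(pix); r,c=a[:,0].astype(int),a[:,1].astype(int)
    z=p["z_map"][r,c]
    u=cv2.undistortPoints(np.stack([c,r],1).astype(np.float64)[:,None],p["camera_matrix"],np.array(p["D"],float))[:,0]
    P=np.c_[u*z[:,None],z,np.ones(len(z))]
    return (P@np.array(p["world_from_camera"]).T)[:,:3]
E
cat > a.py <<'E'
from h import *
s=ctrl.read_state(); print({k:np.round(v,3) for k,v in s.items()})
names=["cassette","balance","hook","steel_tray","red_tray","indicator_tape","red_marker","gauze_block","loupe"]
ims=[]
for cam in ["scene","top"]:
    p=optics.capture(cam); ims.append(p["img"])
    for n in names:
        for d in regions_of(p,n)[:4]:
            W=world(p,d["pixels"])
            if len(W)==0: continue
            lo,hi=np.percentile(W,[3,97],axis=0)
            print(cam,n,round(d["conf"],2),np.round(d["position"]),len(W),"med",np.round(np.median(W,0),3),"lo",np.round(lo,3),"hi",np.round(hi,3))
    print(np.round(p["world_from_camera"],3).tolist())
cv2.imwrite("pics/scene.png",ims[0]); cv2.imwrite("pics/top.png",ims[1])
E
python3 a.py
```

```text
pics
{'time_s': np.float64(0.0), 'qpos': array([-1.458,  0.053,  1.614, -0.   ,  1.476, -0.119]), 'dq': array([-0.   , -0.001,  0.001, -0.001,  0.001,  0.   ]), 'effort': array([-0.0000e+00, -3.9368e+01, -3.7017e+01, -0.0000e+00,  7.0000e-03,
        0.0000e+00]), 'tcp_pos': array([ 0.144, -0.608,  0.241]), 'orientation': array([-3.118, -0.363,  0.   ]), 'wrist_force': array([ 0.881, -0.303, -0.308]), 'torque': array([ 0.073,  0.037, -0.045]), 'finger_gap': np.float64(0.085)}
scene cassette 0.76 [223. 258.] 1012 med [ 0.397 -0.143  0.035] lo [ 0.354 -0.194 -0.002] hi [0.454 0.011 0.122]
scene balance 0.94 [187. 352.] 2799 med [ 0.669 -0.222  0.133] lo [ 0.589 -0.255  0.007] hi [ 0.704 -0.148  0.326]
scene hook 0.55 [144. 343.] 54 med [ 0.654 -0.204  0.283] lo [ 0.643 -0.212  0.271] hi [ 0.662 -0.192  0.296]
scene steel_tray 0.97 [271. 302.] 2201 med [ 0.429 -0.365  0.005] lo [ 0.361 -0.462 -0.   ] hi [ 0.487 -0.28   0.024]
scene steel_tray 0.73 [347. 365.] 1155 med [ 0.436 -0.704  0.006] lo [ 0.368 -0.77   0.001] hi [ 0.461 -0.644  0.019]
scene red_tray 0.75 [258. 353.] 2066 med [ 0.
[... 1839 characters left out ...]
[ 0.307 -0.386  0.002] hi [ 0.325 -0.267  0.017]
top red_marker 0.18 [158. 282.] 1755 med [ 0.667 -0.204  0.029] lo [ 0.589 -0.254  0.006] hi [ 0.708 -0.144  0.33 ]
top gauze_block 0.91 [174. 202.] 801 med [0.602 0.095 0.027] lo [0.556 0.049 0.011] hi [0.649 0.142 0.033]
top loupe 0.6 [175. 202.] 806 med [0.603 0.095 0.027] lo [0.556 0.049 0.01 ] hi [0.652 0.142 0.033]
top loupe 0.51 [238. 218.] 304 med [0.377 0.049 0.022] lo [0.328 0.013 0.   ] hi [0.415 0.101 0.029]
top loupe 0.45 [249. 362.] 146 med [ 0.352 -0.48   0.012] lo [ 0.333 -0.509  0.004] hi [ 0.373 -0.451  0.019]
[[-0.001, -0.997, 0.077, 0.404], [-1.0, 0.002, 0.013, -0.322], [-0.013, -0.077, -0.997, 1.575], [0.0, 0.0, 0.0, 1.0]]
```

```bash
cat > b.py <<'E'
from h import *
a=cv2.imread("pics/scene.png")[100:400,160:480]; b=cv2.imread("pics/top.png")[100:330,160:480]
cv2.imwrite("pics/crop1.png",np.vstack([cv2.resize(a,None,fx=1.6,fy=1.0*1.0) if 0 else a,b]))
cv2.imwrite("pics/c_scene.png",cv2.resize(a,None,fx=2,fy=2,interpolation=cv2.INTER_CUBIC))
cv2.imwrite("pics/c_top.png",cv2.resize(b,None,fx=2.5,fy=2.5,interpolation=cv2.INTER_CUBIC))
E
python3 b.py
```

```text
(no output)
```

View pics/c_scene.png

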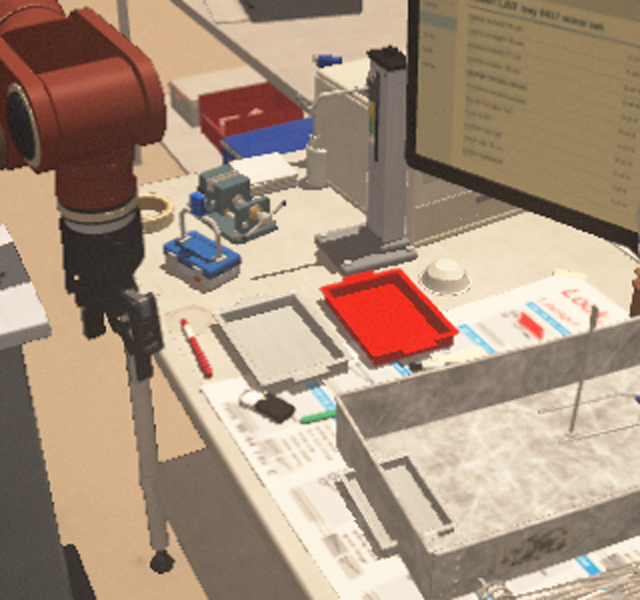

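View pics/c_top.png

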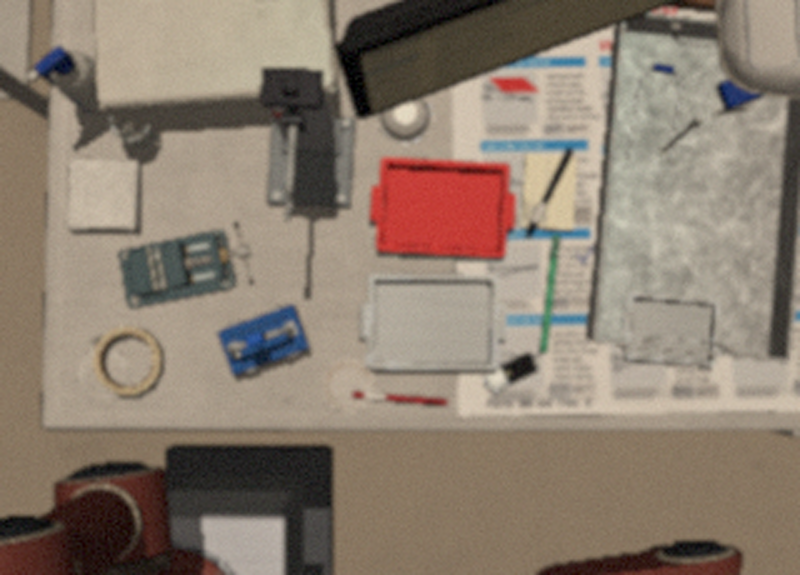

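Scene crop: the blue-lidded cassette with its bail is at about scene (258,223) / top (266,236). Things that could be mistaken for it are the teal vise (top 230,207), the blue cap (top 182,125) and the blue cloth behind. The large steel tray is at top (333,229), and the small look-alike in the basin is at (429,232). The red tray is at (337,182), and the balance hook is at about scene (325,145). Next I measure yaws and precise points.

```bash
cat > c.py <<'E'
from h import *
print("tips",ctrl.tcp_to_tips)
def rect(P):
    c,(w,h),a=cv2.minAreaRect((P[:,:2]*1000).astype(np.float32)); return np.round(c,1),np.round((w,h),1),round(a,1)
def grow(m,n=5): return cv2.dilate(m.astype(np.uint8),np.ones((n,n)))>0
for cam in ["top","scene"]:
    p=optics.capture(cam)
    m=regions_of(p,"cassette")[0]["pixels"]
    W=world(p,grow(m,9))
    hsv=cv2.cvtColor(p["img"],cv2.COLOR_BGR2HSV)
    M=grow(m,9)&(p["z_map"]>0); h=hsv[M]
    blue=(h[:,0]>95)&(h[:,0]<125)&(h[:,1]>110)
    L=W[blue&(W[:,2]>.03)&(W[:,2]<.045)]; T=W[(W[:,2]>.09)&(W[:,0]<.47)]
    print(cam,"lid",rect(L),len(L),"bail",rect(T),len(T), "lug",np.round(W[blue&(W[:,2]>.105)&(W[:,0]<.47)].mean(0),4), "maxz",T[:,2].max())
    m=regions_of(p,"balance")[0]["pixels"]
    W=world(p,grow(m,7))
    top=W[W[:,2]>.325]; print(" coltop",rect(top),len(top),np.median(top[:,2]))
    base=W[(W[:,2]>.008)&(W[:,2]<.02)]; print(" base",rect(base))
    d=regions_of(p,"hook")[0]; W=world(p,grow(d["pixels"],5)); H=W[(W[:,2]>.25)&(W[:,2]<.31)&(W[:,0]<.635)]
    o=np.argsort(H[:,0]); print(" hook",np.round(H[o][::max(1,len(o)//15)],3).tolist())
    for n in ["steel_tray","red_tray"]:
        W=world(p,grow(regions_of(p,n)[0]["pixels"],3)); print(" ",n,rect(W[(W[:,2]>.015)&(W[:,2]<.03)]),rect(W[np.abs(W[:,2]-.004)<.004]))
    # vise region
    W=world(p,np.ones((400,640),bool)); V=W[(W[:,0]>.42)&(W[:,0]<.56)&(W[:,1]>-.14)&(W[:,1]<.06)&(W[:,2]>.03)]
    print(" vise",np.percentile(V,[2,98],axis=0).round(3).tolist())
E
python3 c.py
```

```text
tips 0.011Traceback (most recent call last):
  File "c.py", line 8, in <module>
    m=regions_of(p,"cassette")[0]["pixels"]
      ~~~~~~~~~~~~~~~~~~~~~~~~^^^
IndexError: list index out of range
```

```bash
cat >> h.py <<'E'
def find(cam,n,near=None):
    """capture until the network reports n (optionally within 0.15 m of near)"""
    for _ in range(5):
        p=optics.capture(cam)
        for d in regions_of(p,n):
            W=world(p,d["pixels"])
            if len(W) and (near is None or np.hypot(*(np.median(W,0)[:2]-near))<.15): return p,d
    raise SystemExit("no "+n)
E
sed -i 's/^    p=optics.capture(cam)$/    p,d=find(cam,"cassette",[.4,-.14])/; s/m=regions_of(p,"cassette")\[0\]\["pixels"\]/m=d["pixels"]/; s/m=regions_of(p,"balance")\[0\]\["pixels"\]/p,d=find(cam,"balance"); m=d["pixels"]/; s/d=regions_of(p,"hook")\[0\];/p,d=find(cam,"hook",[.62,-.2]);/; s/W=world(p,grow(regions_of(p,n)\[0\]\["pixels"\],3));/p,d=find(cam,n,[.43,-.37] if n[0]=="s" else [.59,-.385]); W=world(p,grow(d["pixels"],3));/' c.py; python3 c.py
```

```text
tips 0.011
top lid (array([ 399.7, -134.4]), array([ 60.4, 105.3]), 19.3) 342 bail (array([ 400.1, -136.1]), array([14. , 80.8]), 20.7) 76 lug [ 0.3994 -0.1352  0.1305] maxz 0.14166614757626994
 coltop (array([ 689. , -199.5]), array([68.8, 44.3]), 88.8) 256 0.3278749820984733
 base (array([ 653.7, -202.3]), array([130.7, 132.1]), 0.4)
 hook [[0.539, -0.193, 0.289], [0.545, -0.19, 0.286], [0.553, -0.194, 0.271], [0.559, -0.197, 0.265], [0.565, -0.191, 0.271], [0.57, -0.192, 0.275], [0.575, -0.192, 0.283], [0.581, -0.192, 0.28], [0.587, -0.192, 0.278], [0.593, -0.192, 0.281], [0.599, -0.192, 0.282], [0.605, -0.192, 0.282], [0.611, -0.192, 0.28], [0.619, -0.198, 0.285], [0.629, -0.195, 0.282], [0.634, -0.195, 0.286]]
  steel_tray (array([ 426.2, -370.6]), array([203.6, 133.2]), 90.0) (array([ 426.4, -371. ]), array([212.6, 141.6]), 89.9)
  red_tray (array([ 585.9, -385.9]), array([205.1, 134.5]), 86.9) (array([ 588.1, -386.2]), array([214.5, 143.5]), 86.9)
 vise [[0.426, -0.125, 0.031], [0.542, 0.043, 0.081]]
scene lid (array([ 399.1, -136.5]), array([ 67.9, 111.7]), 20.4) 266 bail (ar
[... 233 characters left out ...]
3.8, 203.1]), 12.0)
 hook [[0.538, -0.195, 0.29], [0.542, -0.193, 0.286], [0.545, -0.192, 0.272], [0.549, -0.197, 0.267], [0.555, -0.198, 0.266], [0.564, -0.186, 0.266], [0.568, -0.198, 0.282], [0.573, -0.195, 0.284], [0.58, -0.2, 0.284], [0.585, -0.196, 0.285], [0.596, -0.194, 0.282], [0.603, -0.2, 0.283], [0.609, -0.2, 0.281], [0.619, -0.201, 0.283], [0.627, -0.192, 0.278], [0.635, -0.196, 0.278]]
  steel_tray (array([ 424.9, -369.7]), array([213.5, 136.9]), 89.1) (array([ 434.4, -352.6]), array([223.8, 150.4]), 89.0)
  red_tray (array([ 586. , -382.5]), array([212.4, 136.7]), 87.1) (array([ 598.8, -363.1]), array([230.7, 157.2]), 87.2)
 vise [[0.458, -0.116, 0.031], [0.544, 0.037, 0.078]]
```

Emit:
{"method": "drive_tool", "body": {
  "steps": [0.02, -0.022, 0, 0, 0, 0.055, -0.06, 0, -1, 0, 0.09, -0.1, 0, -2, 0, 0.125, -0.14, 0, -3, 0, 0.16, -0.18, 0, -4, 0, 0.195, -0.22, 0, -5, 0, 0.23, -0.26, 0, -6, 0, 0.265, -0.3, 0, -6.7, 0, 0.3, -0.336, 0, -6.7, 0, 0.325, -0.365, 0, -6.7, 0]
}}

```text
time_s: 3.2
tcp_pos: [0.3723, -0.1845, 0.2427]
orientation: [3.093, 0.544, 0.002]
wrist_force: [0.4, 0.2, 0.0]
finger_gap: 0.085
```

```bash
cat > d.py <<'E'
from h import *
from scipy.spatial.transform import Rotation as Ro
s=ctrl.read_state(); R=Ro.from_rotvec(s["orientation"]).as_matrix()
print(s["time_s"],np.round(s["tcp_pos"],4),"toolyaw(y)",np.degrees(np.arctan2(R[1,1],R[0,1])).round(2),"tilt",np.round(R[:,2],4),s["wrist_force"].round(2),s["finger_gap"])
p=optics.capture("wrist"); cv2.imwrite("pics/w1.png",p["img"])
W=world(p,p["z_map"]>0); hsv=cv2.cvtColor(p["img"],cv2.COLOR_BGR2HSV)[p["z_map"]>0]
near=np.hypot(W[:,0]-.4,W[:,1]+.136)<.1
blue=(hsv[:,0]>95)&(hsv[:,0]<125)&(hsv[:,1]>110)&near
for lo,hi in[(.03,.045),(.1,.129),(.129,.142)]:
    P=W[blue&(W[:,2]>lo)&(W[:,2]<hi)]
    if len(P)>5: print(lo,len(P),P.mean(0).round(4),cv2.minAreaRect((P[:,:2]*1000).astype(np.float32)))
B=W[near&(W[:,2]>.092)&(W[:,2]<.108)]; 
if len(B)>5: print("bar",len(B),cv2.minAreaRect((B[:,:2]*1000).astype(np.float32)))
E
python3 d.py
```

```text
3.2 [ 0.3723 -0.1845  0.2427] toolyaw(y) -70.05 tilt [ 1.3e-03 -9.0e-04 -1.0e+00] [0.43 0.2  0.05] 0.08502437147116937
0.03 3544 [ 0.4057 -0.1325  0.039 ] ((402.42620849609375, -131.4021759033203), (63.69740676879883, 110.88691711425781), 20.627025604248047)
0.1 76 [ 0.4054 -0.1368  0.1148] ((403.8092956542969, -137.7716064453125), (12.075878143310547, 54.31831741333008), 16.737224578857422)
0.129 471 [ 0.4014 -0.1341  0.1344] ((400.954345703125, -133.71592712402344), (13.91990852355957, 25.34231948852539), 20.091815948486328)
bar 393 ((402.4009704589844, -133.30453491210938), (10.17302131652832, 82.76969909667969), 19.938650131225586)
```

The wrist measurement puts the lug at (0.401, -0.1345), top z 0.134, yaw 20°. That agrees with the other cameras. Now I descend and save a crop to check on the way.

Emit:
{"method": "drive_tool", "body": {
  "steps": [0.022, -0.019, 0, 0, 0, 0.044, -0.037, 0.01, 0, 0, 0.044, -0.037, 0.03, 0, 0, 0.044, -0.037, 0.05, 0, 0, 0.044, -0.037, 0.06, 0, 0, 0.044, -0.037, 0.06, 0, 0]
}}

```text
time_s: 3.85
tcp_pos: [0.3995, -0.1362, 0.1807]
orientation: [-3.092, -0.544, 0.004]
wrist_force: [0.1, 0.0, 0.4]
finger_gap: 0.0855
```

```bash
python3 d.py
```

```text
3.85 [ 0.3995 -0.1362  0.1807] toolyaw(y) -70.03 tilt [-0.0029  0.0016 -1.    ] [0.11 0.02 0.37] 0.08553250781325862
0.03 4800 [ 0.409  -0.131   0.0389] ((401.8216247558594, -133.38424682617188), (64.49837493896484, 112.60755157470703), 20.101991653442383)
0.1 327 [ 0.4074 -0.1314  0.117 ] ((406.8587951660156, -131.33267211914062), (3.075533866882324, 23.881288528442383), 22.425064086914062)
0.129 704 [ 0.4023 -0.1332  0.1343] ((401.6064147949219, -133.64259338378906), (13.630263328552246, 25.100345611572266), 20.282032012939453)
bar 684 ((402.9297180175781, -132.96298217773438), (10.537111282348633, 81.56537628173828), 20.067590713500977)
```

View pics/w1.png

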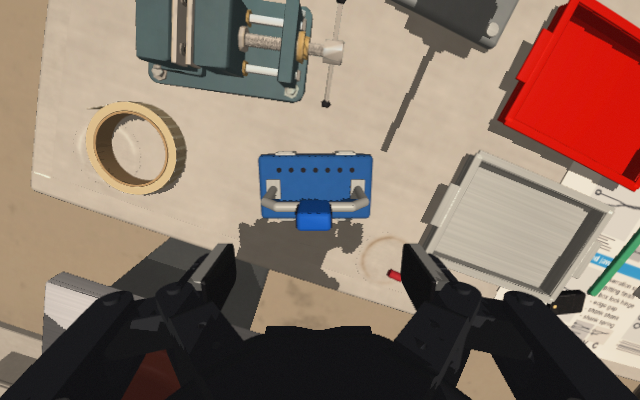

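Emit:
{"method": "drive_tool", "body": {
  "steps": [0.001, -0.001, 0.02, 0, 0, 0.001, -0.001, 0.04, 0, 0, 0.001, -0.001, 0.055, 0, 0, 0.001, -0.001, 0.06, 0, 0, 0.001, -0.001, 0.06, 0, 0, 0.001, -0.001, 0.06, 0, 0]
}}

```text
time_s: 4.5
tcp_pos: [0.4018, -0.1358, 0.1237]
orientation: [3.093, 0.544, 0.003]
wrist_force: [-0.3, 0.5, 0.2]
finger_gap: 0.0854
```

Emit:
{"method": "drive_tool", "body": {
  "steps": [0, -0.002, 0.004, 0, 0, 0, -0.002, 0.0085, 0, 0, 0, -0.002, 0.0085, 0, 0.3, 0, -0.002, 0.0085, 0, 0.5, 0, -0.002, 0.0085, 0, 0.7, 0, -0.002, 0.0085, 0, 1, 0, -0.002, 0.0085, 0, 1, 0, -0.002, 0.0085, 0, 1, 0, -0.002, 0.0085, 0, 1, 0, -0.002, 0.0085, 0, 1]
}}

```text
time_s: 5.5
tcp_pos: [0.4004, -0.133, 0.114]
orientation: [-3.093, -0.545, 0.0]
wrist_force: [-0.5, 3.7, 4.1]
finger_gap: 0.0229
```

```bash
cat > e.py <<'E'
from h import *
from scipy.spatial.transform import Rotation as Ro
s=ctrl.read_state(); R=Ro.from_rotvec(s["orientation"]).as_matrix()
print(s["time_s"],np.round(s["tcp_pos"],4),"yaw(y)",np.degrees(np.arctan2(R[1,1],R[0,1])).round(2),s["wrist_force"].round(2),s["torque"].round(2),s["effort"].round(2),s["finger_gap"].round(4))
E
python3 e.py
```

```text
Traceback (most recent call last):
  File "e.py", line 4, in <module>
    print(s["time_s"],np.round(s["tcp_pos"],4),"yaw(y)",np.degrees(np.arctan2(R[1,1],R[0,1])).round(2),s["wrist_force"].round(2),s["torque"].round(2),s["effort"].round(2),s["finger_gap"].round(4))
                                                                                                                                                                           ^^^^^^^^^^^^^^^^^^^^^
AttributeError: 'float' object has no attribute 'round'
```

Emit:
{"method": "drive_tool", "body": {
  "steps": [0, 0, -0.005, 0, 1, 0, 0, -0.015, 0, 1, 0, 0, -0.035, 0, 1, 0, 0, -0.065, 0, 1, 0, 0, -0.1, 0, 1, 0, 0, -0.135, 0, 1, 0, 0, -0.165, 0, 1, 0, 0, -0.19, 0, 1, 0, 0, -0.205, 0, 1, 0, 0, -0.209, 0, 1]
}}

```text
time_s: 6.5
tcp_pos: [0.4008, -0.1338, 0.3246]
orientation: [3.092, 0.544, 0.004]
wrist_force: [-0.0, 0.3, -5.7]
finger_gap: 0.0233
```

Emit:
{"method": "drive_tool", "body": {
  "steps": [0, 0, 0, 2, 1, 0, 0, 0, 6, 1, 0, 0, 0, 10, 1, 0, 0, 0, 15, 1, 0, 0, 0, 19, 1, 0, 0, 0, 21, 1, 0, 0, 0, 21, 1, 0, 0, 0, 21, 1, 0, 0, 0, 21, 1, 0, 0, 0, 21, 1]
}}

```text
time_s: 7.5
tcp_pos: [0.4003, -0.1333, 0.3225]
orientation: [-3.141, 0.028, 0.001]
wrist_force: [0.5, -0.1, -6.1]
finger_gap: 0.0224
```

```bash
sed -i 's/s\["finger_gap"\].round(4)/round(s["finger_gap"],4)/' e.py
cat > f.py <<'E'
from h import *
import sys
exec(open("e.py").read())
p=optics.capture("wrist"); cv2.imwrite("pics/%s.png"%sys.argv[1],p["img"])
W=world(p,p["z_map"]>0)
C=W[(abs(W[:,0]-s["tcp_pos"][0])<.06)&(abs(W[:,1]-s["tcp_pos"][1])<.08)]
z0=s["tcp_pos"][2]-.016
B=C[(abs(C[:,2]-z0)<.007)]; L=C[abs(C[:,2]-(z0-.06))<.006]
for n,P in(("bar",B),("lid",L)):
    if len(P)>5: print(n,len(P),P.mean(0).round(4),cv2.minAreaRect((P[:,:2]*1000).astype(np.float32)))
for cam in ("wrist","scene"):
    if cam=="scene": p=optics.capture(cam); W=world(p,p["z_map"]>0); cv2.imwrite("pics/%s_s.png"%sys.argv[1],p["img"])
    H=W[(W[:,2]>.24)&(W[:,2]<.31)&(W[:,0]>.52)&(W[:,0]<.65)&(abs(W[:,1]+.195)<.03)]
    o=np.argsort(H[:,0]); print(cam,len(H),"hook",np.round(H[o][::max(1,len(o)//14)],3).tolist())
    if len(H)>20: print(np.polyfit(H[:,0],H[:,1],1), [ (x,np.median(H[abs(H[:,0]-x)<.006,1]).round(4)) for x in (.545,.557,.58,.61)])
E
python3 f.py w3
```

```text
7.5 [ 0.4003 -0.1333  0.3225] yaw(y) -91.01 [ 0.54 -0.13 -6.1 ] [-0.02  0.    0.03] [-0.000e+00 -1.959e+01 -4.144e+01  0.000e+00  1.000e-02 -0.000e+00] 0.0224
bar 683 [ 0.4032 -0.1342  0.3073] ((402.95550537109375, -134.26913452148438), (84.41375732421875, 9.975444793701172), 89.42323303222656)
lid 9349 [ 0.4104 -0.1341  0.2476] ((403.59930419921875, -133.85122680664062), (113.4791030883789, 69.30772399902344), 88.9114761352539)
wrist 0 hook []
scene 127 hook [[0.538, -0.194, 0.29], [0.544, -0.195, 0.28], [0.549, -0.191, 0.268], [0.555, -0.192, 0.264], [0.565, -0.191, 0.264], [0.57, -0.195, 0.268], [0.577, -0.2, 0.282], [0.586, -0.194, 0.281], [0.597, -0.192, 0.284], [0.607, -0.199, 0.285], [0.617, -0.193, 0.284], [0.629, -0.201, 0.281], [0.638, -0.197, 0.275], [0.645, -0.196, 0.283], [0.65, -0.199, 0.27]]
[-0.05879658 -0.16052015] [(0.545, np.float64(-0.1913)), (0.557, np.float64(-0.1938)), (0.58, np.float64(-0.1965)), (0.61, np.float64(-0.1984))]
```

Emit:
{"method": "drive_tool", "body": {
  "steps": [0.005, 0.004, 0, 0, 1, 0.015, 0.011, 0, 0, 1, 0.03, 0.022, 0, 0, 1, 0.045, 0.034, 0, 0, 1, 0.06, 0.045, 0, 0, 1, 0.072, 0.053, 0, 0, 1, 0.079, 0.058, 0, 0, 1, 0.081, 0.0593, 0, 0, 1, 0.081, 0.0593, 0, 0, 1, 0.081, 0.0593, 0, 0, 1]
}}

```text
time_s: 8.6
tcp_pos: [0.48, -0.1938, 0.3228]
orientation: [-3.141, 0.028, 0.0]
wrist_force: [-0.1, -0.2, -5.5]
finger_gap: 0.0232
```

```bash
python3 f.py w4; python3 -c "
import cv2,numpy as np
a=cv2.imread('pics/w4.png');b=cv2.imread('pics/w4_s.png')[110:240,250:410]
b=cv2.resize(b,(492,400),interpolation=cv2.INTER_CUBIC);a=cv2.resize(a[:,170:480],(310,400))
cv2.imwrite('pics/w4c.png',np.hstack([a,b]))"
```

```text
8.6 [ 0.48   -0.1938  0.3228] yaw(y) -91.01 [-0.15 -0.23 -5.49] [-0.04 -0.06 -0.01] [-9.000e-02 -2.996e+01 -4.145e+01 -0.000e+00 -2.000e-02 -0.000e+00] 0.0232
bar 676 [ 0.4829 -0.1946  0.3077] ((482.66259765625, -194.7757110595703), (84.14981842041016, 10.245769500732422), 89.9638442993164)
lid 9374 [ 0.4902 -0.1945  0.2479] ((483.4717712402344, -194.4921875), (113.6432876586914, 69.21240234375), 88.74497985839844)
wrist 1825 hook [[0.54, -0.19, 0.289], [0.546, -0.19, 0.292], [0.551, -0.189, 0.281], [0.558, -0.195, 0.271], [0.564, -0.194, 0.27], [0.569, -0.193, 0.277], [0.574, -0.191, 0.284], [0.579, -0.194, 0.286], [0.584, -0.191, 0.286], [0.589, -0.192, 0.286], [0.594, -0.193, 0.286], [0.598, -0.19, 0.282], [0.603, -0.195, 0.287], [0.608, -0.194, 0.285], [0.612, -0.191, 0.284]]
[-0.0423448  -0.16859706] [(0.545, np.float64(-0.1919)), (0.557, np.float64(-0.1923)), (0.58, np.float64(-0.1932)), (0.61, np.float64(-0.1944))]
scene 125 hook [[0.537, -0.197, 0.291], [0.542, -0.191, 0.282], [0.547, -0.189, 0.286], [0.553, -0.195, 0.262], [0.562, -0.198, 0.265], [0.566, -0.195, 0.272], [0.573, -0.195, 0.277], [0.579, -0.196, 0.28], [0.588, -0.191, 0.282], [0.597, -0.199, 0.284], [0.605, -0.196, 0.278], [0.616, -0.194, 0.284], [0.624, -0.197, 0.284], [0.634, -0.197, 0.282], [0.641, -0.197, 0.284], [0.647, -0.197, 0.283]]
[-0.04987155 -0.16650269] [(0.545, np.float64(-0.1927)), (0.557, np.float64(-0.1939)), (0.58, np.float64(-0.1961)), (0.61, np.float64(-0.1976))]
```

View pics/w4c.png

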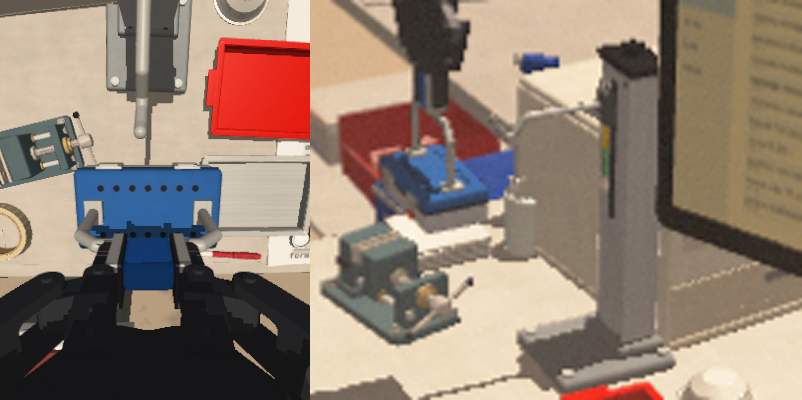

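The cassette hangs level (left wrist panel: bar at about (150,240), hook tip at (140,130)). The scene panel shows the hook level with the bail's window. Moving it in along the hook arm.

Emit:
{"method": "drive_tool", "body": {
  "steps": [0.003, 0, 0, 0.2, 1, 0.01, -0.001, 0, 0.5, 1, 0.02, -0.001, 0, 1, 1, 0.03, -0.0015, 0, 1.4, 1, 0.04, -0.002, 0, 1.4, 1, 0.05, -0.0025, 0, 1.4, 1, 0.06, -0.003, 0, 1.4, 1, 0.069, -0.0033, 0, 1.4, 1, 0.075, -0.0033, 0, 1.4, 1, 0.0765, -0.0033, 0, 1.4, 1]
}}

```text
time_s: 9.7
tcp_pos: [0.5574, -0.1921, 0.3226]
orientation: [-3.141, 0.066, 0.001]
wrist_force: [0.3, 0.1, -6.2]
finger_gap: 0.023
```

```bash
python3 f.py w5; python3 -c "
import cv2,numpy as np
a=cv2.imread('pics/w5.png');b=cv2.imread('pics/w5_s.png')[110:240,270:430]
b=cv2.resize(b,(492,400),interpolation=cv2.INTER_CUBIC);a=cv2.resize(a[:,170:480],(310,400))
cv2.imwrite('pics/w5c.png',np.hstack([a,b]))"
```

```text
9.7 [ 0.5574 -0.1921  0.3226] yaw(y) -92.4 [ 0.27  0.06 -6.24] [-0.07 -0.08 -0.05] [ 6.000e-02 -3.816e+01 -4.141e+01  3.000e-02 -4.000e-02  1.000e-02] 0.023
bar 693 [ 0.5604 -0.1929  0.3075] ((560.2420654296875, -192.8361358642578), (83.5587387084961, 9.795763969421387), 87.88369750976562)
lid 8528 [ 0.5678 -0.1931  0.2477] ((560.8561401367188, -192.87350463867188), (113.47220611572266, 69.30579376220703), 87.55506134033203)
wrist 6657 hook [[0.535, -0.223, 0.247], [0.545, -0.177, 0.248], [0.551, -0.169, 0.248], [0.555, -0.174, 0.247], [0.56, -0.225, 0.309], [0.564, -0.183, 0.249], [0.569, -0.217, 0.248], [0.574, -0.204, 0.248], [0.579, -0.213, 0.246], [0.583, -0.195, 0.285], [0.588, -0.208, 0.247], [0.592, -0.171, 0.243], [0.608, -0.198, 0.285], [0.63, -0.198, 0.285], [0.65, -0.195, 0.285]]
[ 0.01853099 -0.20602512] [(0.545, np.float64(-0.1998)), (0.557, np.float64(-0.195)), (0.58, np.float64(-0.1946)), (0.61, np.float64(-0.1945))]
scene 318 hook [[0.521, -0.223, 0.246], [0.527, -0.183, 0.241], [0.533, -0.183, 0.249], [0.54, -0.197, 0.287], [0.544, -0.174, 0.246], [0.55, -0.175, 0.246], [0.553, -0.215, 0.307], [0.557, -0.181, 0.246], [0.562, -0.171, 0.248], [0.568, -0.224, 0.246], [0.576, -0.221, 0.246], [0.583, -0.194, 0.278], [0.595, -0.195, 0.285], [0.62, -0.199, 0.279], [0.644, -0.198, 0.271]]
[-0.02742102 -0.17979336] [(0.545, np.float64(-0.1933)), (0.557, np.float64(-0.1939)), (0.58, np.float64(-0.1976)), (0.61, np.float64(-0.1976))]
```

View pics/w5c.png

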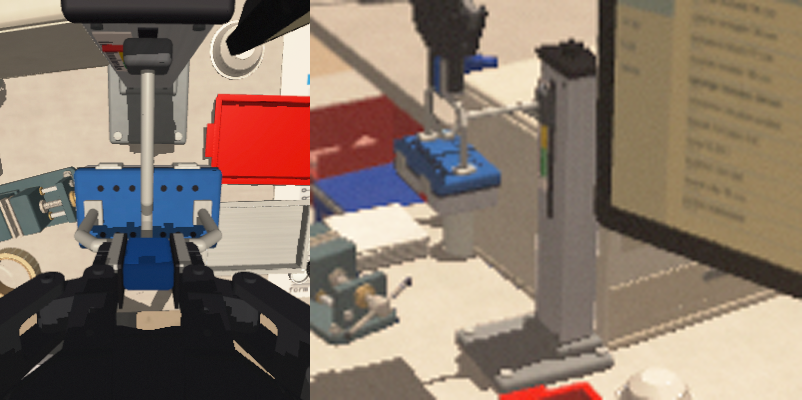

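The wrist panel (left) shows the hook arm passing under the bar at about (147,210), central between the bail legs. Lowering.

Emit:
{"method": "drive_tool", "body": {
  "steps": [0, 0, 0.003, 0, 1, 0, 0, 0.007, 0, 1, 0, 0, 0.011, 0, 1, 0, 0, 0.015, 0, 1, 0, 0, 0.019, 0, 1, 0, 0, 0.022, 0, 1, 0, 0, 0.024, 0, 1, 0, 0, 0.026, 0, 1, 0, 0, 0.027, 0, 1, 0, 0, 0.028, 0, 1]
}}

```text
time_s: 10.8
tcp_pos: [0.5569, -0.1922, 0.2949]
orientation: [3.141, -0.066, 0.0]
wrist_force: [-0.4, 0.8, -5.5]
finger_gap: 0.0231
```

Emit:
{"method": "drive_tool", "body": {
  "steps": [0, 0, 0.002, 0, 1, 0, 0, 0.004, 0, 1, 0, 0, 0.006, 0, 1, 0, 0, 0.008, 0, 1, 0, 0, 0.01, 0, 1, 0, 0, 0.012, 0, 1, 0, 0, 0.014, 0, 1, 0, 0, 0.016, 0, 1, 0, 0, 0.018, 0, 1, 0, 0, 0.02, 0, 1]
}}

```text
time_s: 11.8
tcp_pos: [0.557, -0.1922, 0.2749]
orientation: [3.141, -0.066, 0.001]
wrist_force: [0.8, 0.3, -4.0]
finger_gap: 0.0229
```

```bash
python3 f.py w6; python3 -c "
import cv2,numpy as np
a=cv2.imread('pics/w6.png');b=cv2.imread('pics/w6_s.png')[110:240,270:430]
b=cv2.resize(b,(492,400),interpolation=cv2.INTER_CUBIC);a=cv2.resize(a[:,170:480],(310,400))
cv2.imwrite('pics/w6c.png',np.hstack([a,b]))"
```

```text
11.8 [ 0.557  -0.1922  0.2749] yaw(y) -92.42 [ 0.82  0.32 -3.96] [-0.02 -0.12  0.03] [ -0.11 -37.55 -39.52  -0.08   0.21  -0.  ] 0.0229
bar 1186 [ 0.5726 -0.1933  0.2614] ((585.6636962890625, -193.47412109375), (83.3865966796875, 62.2783317565918), 88.52813720703125)
lid 8371 [ 0.5674 -0.1932  0.2   ] ((560.37646484375, -193.05380249023438), (113.87311553955078, 69.15589141845703), 87.60287475585938)
wrist 7874 hook [[0.546, -0.204, 0.287], [0.555, -0.193, 0.295], [0.559, -0.189, 0.296], [0.562, -0.185, 0.296], [0.564, -0.222, 0.308], [0.564, -0.217, 0.292], [0.565, -0.18, 0.304], [0.566, -0.174, 0.289], [0.568, -0.21, 0.294], [0.569, -0.21, 0.305], [0.576, -0.191, 0.266], [0.597, -0.197, 0.265], [0.617, -0.198, 0.266], [0.634, -0.198, 0.266], [0.65, -0.198, 0.266]]
[-0.01163518 -0.18760373] [(0.545, np.float64(-0.2041)), (0.557, np.float64(-0.1943)), (0.58, np.float64(-0.1934)), (0.61, np.float64(-0.1947))]
scene 284 hook [[0.539, -0.191, 0.267], [0.544, -0.194, 0.263], [0.546, -0.177, 0.275], [0.547, -0.175, 0.29], [0.549, -0.178, 0.276], [0.55, -0.216, 0.271], [0.551, -0.213, 0.257], [0.552, -0.197, 0.257], [0.554, -0.213, 0.281], [0.558, -0.173, 0.3], [0.562, -0.209, 0.266], [0.587, -0.193, 0.261], [0.606, -0.193, 0.264], [0.63, -0.199, 0.261], [0.647, -0.199, 0.251]]
[ 0.01704944 -0.20888852] [(0.545, np.float64(-0.1942)), (0.557, np.float64(-0.213)), (0.58, np.float64(-0.1941)), (0.61, np.float64(-0.1966))]
```

The hook is engaged: the arm top dropped from 0.285 to 0.266, and the wrist load fell by about 1.9 N, matching 90 N/m. I keep easing down.

Emit:
{"method": "drive_tool", "body": {
  "steps": [0, 0, 0.003, 0, 1, 0, 0, 0.006, 0, 1, 0, 0, 0.009, 0, 1, 0, 0, 0.012, 0, 1, 0, 0, 0.015, 0, 1, 0, 0, 0.018, 0, 1, 0, 0, 0.021, 0, 1, 0, 0, 0.024, 0, 1, 0, 0, 0.027, 0, 1, 0, 0, 0.03, 0, 1]
}}

```text
time_s: 12.9
tcp_pos: [0.5571, -0.1922, 0.2449]
orientation: [3.141, -0.066, 0.001]
wrist_force: [3.5, 0.3, -0.6]
finger_gap: 0.0231
```

Emit:
{"method": "drive_tool", "body": {
  "steps": [0, 0, 0.0025, 0, 1, 0, 0, 0.005, 0, 1, 0, 0, 0.0065, 0, 1, 0, 0, 0.008, 0, 1, 0, 0, 0.009, 0, 1, 0, 0, 0.01, 0, 1, 0, 0, 0.01, 0, 1, 0, 0, 0.01, 0, 1]
}}

```text
time_s: 13.7
tcp_pos: [0.557, -0.1922, 0.235]
orientation: [3.141, -0.066, 0.001]
wrist_force: [3.9, -0.5, 0.1]
finger_gap: 0.0229
```

```bash
cat > g.py <<'E'
from h import *
f=[]
for i in range(8):
    s=ctrl.read_state(); f.append(s["wrist_force"]); p=optics.capture("wrist")
print(s["time_s"],s["tcp_pos"].round(4),np.mean(f,0).round(3),np.std(f,0).round(2),"joint eff",s["effort"].round(2))
W=world(p,p["z_map"]>0); H=W[(W[:,0]>.59)&(W[:,0]<.645)&(abs(W[:,1]+.196)<.012)&(W[:,2]>.15)&(W[:,2]<.31)]
print("arm top z",np.percentile(H[:,2],[50,80]).round(4),len(H))
E
python3 g.py
```

```text
14.05 [ 0.557  -0.1922  0.2349] [ 4.443 -1.355 -0.2  ] [0.58 0.58 0.44] joint eff [ -0.24 -35.78 -35.02  -0.27   1.27  -0.  ]
arm top z [0.227  0.2278] 1820
```

There is 4 N of lateral load (+x on the tool), so the bar leans on the front leg of the V. Shift towards the column to null it.

Emit:
{"method": "drive_tool", "body": {
  "steps": [0.0005, 0, 0, 0, 1, 0.001, 0, 0, 0, 1, 0.001, 0, 0, 0, 1]
}}

```text
time_s: 14.4
tcp_pos: [0.5576, -0.192, 0.2345]
orientation: [-3.14, 0.066, 0.001]
wrist_force: [2.8, -1.4, -0.1]
finger_gap: 0.023
```

```bash
python3 g.py
```

```text
14.75 [ 0.5577 -0.192   0.2347] [ 2.459 -0.448 -0.213] [0.6  0.58 0.34] joint eff [ -0.34 -35.94 -36.2   -0.23   0.54  -0.  ]
arm top z [0.2277 0.2285] 1772
```

Emit:
{"method": "drive_tool", "body": {
  "steps": [0.0006, 0, 0.001, 0, 1, 0.0012, 0, 0.002, 0, 1, 0.0015, 0, 0.003, 0, 1, 0.0015, 0, 0.003, 0, 1, 0.0015, 0, 0.003, 0, 1]
}}

```text
time_s: 15.3
tcp_pos: [0.5594, -0.1922, 0.2318]
orientation: [-3.141, 0.066, -0.0]
wrist_force: [2.3, 1.2, 0.6]
finger_gap: 0.023
```

```bash
python3 g.py
```

```text
15.65 [ 0.5594 -0.1922  0.2319] [ 2.817 -0.036 -0.2  ] [0.69 0.59 0.45] joint eff [-6.600e-01 -3.611e+01 -3.586e+01 -4.100e-01  7.100e-01 -1.000e-02]
arm top z [0.2276 0.2283] 1932
```

Emit:
{"method": "drive_tool", "body": {
  "steps": [0.0005, 0, 0, 0, 1, 0.001, 0, 0, 0, 1, 0.0013, 0, 0, 0, 1, 0.0013, 0, 0, 0, 1]
}}

```text
time_s: 16.1
tcp_pos: [0.5602, -0.1923, 0.2315]
orientation: [-3.141, 0.066, 0.002]
wrist_force: [0.6, -0.6, -0.5]
finger_gap: 0.0231
```

```bash
python3 g.py
```

```text
16.45 [ 0.5603 -0.1923  0.2316] [ 0.261 -0.113 -0.332] [0.74 0.5  0.49] joint eff [  0.16 -36.33 -37.26   0.1   -0.14   0.  ]
arm top z [0.2283 0.2291] 1950
```

Emit:
{"method": "drive_tool", "body": {
  "steps": [0, 0, 0.001, 0, 1, 0, 0, 0.002, 0, 1, 0, 0, 0.003, 0, 1, 0, 0, 0.003, 0, 1, 0, 0, 0.003, 0, 1]
}}

```text
time_s: 17.0
tcp_pos: [0.5604, -0.1923, 0.2287]
orientation: [-3.141, 0.066, 0.001]
wrist_force: [-2.1, 0.4, 0.3]
finger_gap: 0.0234
```

```bash
python3 g.py
```

```text
17.35 [ 0.5605 -0.1923  0.2287] [-2.272 -0.275 -0.023] [0.65 0.48 0.4 ] joint eff [  0.61 -36.27 -37.98   0.39  -0.72   0.  ]
arm top z [0.2255 0.2262] 1946
```

Emit:
{"method": "drive_tool", "body": {
  "steps": [-0.0004, 0, 0.0005, 0, 1, -0.0006, 0, 0.001, 0, 1, -0.0006, 0, 0.001, 0, 1, -0.0006, 0, 0.001, 0, 0.8, -0.0006, 0, 0.001, 0, 0.7, -0.0006, 0, 0.001, 0, 0.65, -0.0006, 0, 0.001, 0, 0.6, -0.0006, 0, 0.001, 0, 0.5, -0.0006, 0, 0.001, 0, 0.4, -0.0006, 0, 0.001, 0, 0.3]
}}

```text
time_s: 18.4
tcp_pos: [0.5601, -0.1923, 0.2278]
orientation: [3.141, -0.066, 0.0]
wrist_force: [0.5, 0.6, -0.1]
finger_gap: 0.0595
```

```bash
python3 g.py
```

```text
18.75 [ 0.56   -0.1923  0.2278] [-0.141  0.246  0.147] [0.66 0.4  0.46] joint eff [ -0.   -36.12 -36.79   0.     0.     0.  ]
arm top z [0.2249 0.2257] 1922
```

Released with almost no motion. Now I let it settle for about 2 s and read the pointer.

Emit:
{"method": "drive_tool", "body": {
  "steps": [0, 0, 0, 0, 0.2, 0, 0, 0, 0, 0.2, 0, 0, 0, 0, 0.2, 0, 0, 0, 0, 0.2, 0, 0, 0, 0, 0.2, 0, 0, 0, 0, 0.2, 0, 0, 0, 0, 0.2, 0, 0, 0, 0, 0.2, 0, 0, 0, 0, 0.2, 0, 0, 0, 0, 0.2]
}}

```text
time_s: 19.8
tcp_pos: [0.56, -0.1923, 0.2278]
orientation: [3.141, -0.066, -0.0]
wrist_force: [0.6, 0.4, -0.2]
finger_gap: 0.0682
```

Emit:
{"method": "drive_tool", "body": {
  "steps": [0, 0, 0, 0, 0.2, 0, 0, 0, 0, 0.2, 0, 0, 0, 0, 0.2, 0, 0, 0, 0, 0.2, 0, 0, 0, 0, 0.2, 0, 0, 0, 0, 0.2]
}}

```text
time_s: 20.4
tcp_pos: [0.56, -0.1923, 0.2278]
orientation: [-3.141, 0.066, -0.0]
wrist_force: [-0.3, 0.6, -0.8]
finger_gap: 0.0684
```

```bash
python3 f.py w7|tail -n 5 | cut -c1-300; python3 g.py; python3 -c "
import cv2,numpy as np
a=cv2.imread('pics/w7.png');b=cv2.imread('pics/w7_s.png')[120:210,310:370]
b=cv2.resize(b,(400,600),interpolation=cv2.INTER_CUBIC);a=cv2.resize(a[0:260,220:400],(400,578));a=cv2.copyMakeBorder(a,0,22,0,0,0)
cv2.imwrite('pics/w7c.png',np.hstack([a,b]))"
```

```text
lid 8278 [ 0.57   -0.193   0.1531] ((560.3201904296875, -192.38185119628906), (113.72953033447266, 73.93639373779297), 87.49044799804688)
wrist 12465 hook [[0.555, -0.203, 0.248], [0.565, -0.183, 0.249], [0.569, -0.191, 0.248], [0.571, -0.2, 0.302], [0.572, -0.2, 0.305], [0.572, -0.188, 0.306], [0.572, -0.199, 0.309], [0.573, -0.186, 0.303], [0.573, -0.178, 0.298], [0.577, -0.22, 0.305], [0.577, -0.213, 0.304], [0.578, -0.218, 0.302],
[ 0.31030006 -0.3724898 ] [(0.545, np.float64(nan)), (0.557, np.float64(-0.194)), (0.58, np.float64(-0.2101)), (0.61, np.float64(nan))]
scene 93 hook [[0.54, -0.203, 0.308], [0.542, -0.22, 0.283], [0.542, -0.219, 0.292], [0.543, -0.224, 0.297], [0.544, -0.169, 0.304], [0.545, -0.173, 0.299], [0.547, -0.177, 0.307], [0.548, -0.167, 0.284], [0.548, -0.225, 0.241], [0.55, -0.177, 0.294], [0.55, -0.221, 0.301], [0.551, -0.167, 0.283], [
[ 0.61024718 -0.5322188 ] [(0.545, np.float64(-0.2104)), (0.557, np.float64(-0.1938)), (0.58, np.float64(nan)), (0.61, np.float64(nan))]
20.85 [ 0.56   -0.1923  0.2278] [-0.183 -0.09   0.085] [0.27 0.39 0.41] joint eff [ -0.   -36.12 -36.79  -0.     0.     0.  ]
arm top z [0.2249 0.2257] 1924
  return _methods._mean(a, axis=axis, dtype=dtype,
  ret = ret.dtype.type(ret / rcount)
```

View pics/w7c.png

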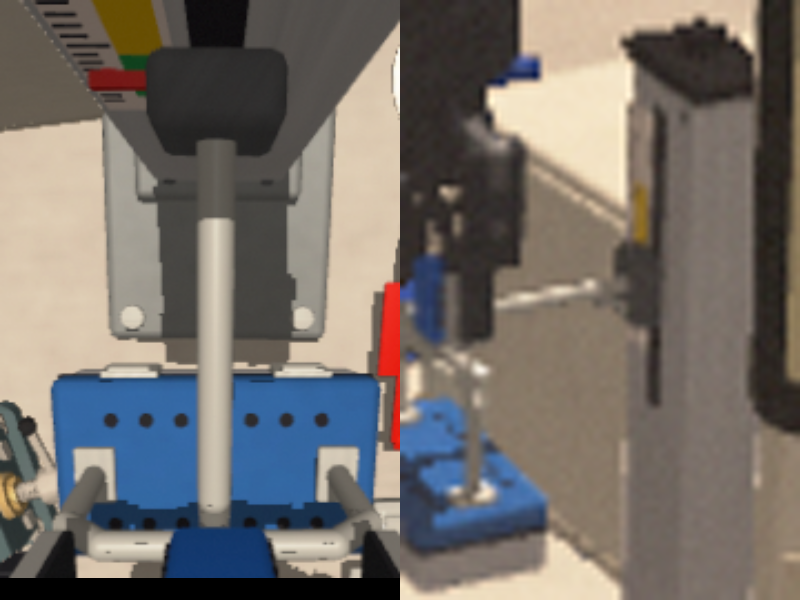

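The red pointer at about (118,78) in the left panel stands below the yellow/green boundary at (120,58), so it is in the green. The depth readings (hook arm top down 60 mm, lid down likewise) and the wrist load (5.4 to 5.8 N) also give a dip of about 60 mm, above 54.5. The set is complete and goes to the steel tray. Now I re-grip.

Emit:
{"method": "drive_tool", "body": {
  "steps": [0, 0, 0, 0, 0.4, 0, 0, 0, 0, 0.5, 0, 0, 0, 0, 0.55, 0, 0, 0, 0, 0.6, 0, 0, 0, 0, 0.65, 0, 0, 0, 0, 0.7, 0, 0, 0, 0, 0.8, 0, 0, 0, 0, 1, 0, 0, 0, 0, 1, 0, 0, 0, 0, 1]
}}

```text
time_s: 21.9
tcp_pos: [0.56, -0.1924, 0.2278]
orientation: [3.141, -0.066, -0.0]
wrist_force: [-0.8, -1.0, -0.7]
finger_gap: 0.0233
```

```bash
python3 g.py; python3 e.py
```

```text
22.25 [ 0.5601 -0.1924  0.2279] [-0.621 -1.51  -0.25 ] [0.74 0.68 0.46] joint eff [  0.87 -36.11 -36.63   0.4    0.1   -0.  ]
arm top z [0.2248 0.2256] 1904
22.3 [ 0.56   -0.1924  0.2278] yaw(y) -92.42 [-0.29 -1.16  1.07] [-0.23  0.03 -0.07] [  0.91 -36.1  -36.62   0.42   0.1   -0.  ] 0.0229
```

Emit:
{"method": "drive_tool", "body": {
  "steps": [0, 0, -0.001, 0, 1, 0, 0, -0.003, 0, 1, 0, 0, -0.006, 0, 1, 0, 0, -0.009, 0, 1, 0, 0, -0.012, 0, 1, 0, 0, -0.015, 0, 1, 0, 0, -0.018, 0, 1, 0, 0, -0.021, 0, 1, 0, 0, -0.024, 0, 1, 0, 0, -0.027, 0, 1]
}}

```text
time_s: 23.3
tcp_pos: [0.56, -0.1923, 0.2548]
orientation: [3.141, -0.066, -0.0]
wrist_force: [0.6, -3.2, -1.6]
finger_gap: 0.0231
```

Emit:
{"method": "drive_tool", "body": {
  "steps": [0, 0, -0.003, 0, 1, 0, 0, -0.006, 0, 1, 0, 0, -0.009, 0, 1, 0, 0, -0.012, 0, 1, 0, 0, -0.015, 0, 1, 0, 0, -0.018, 0, 1, 0, 0, -0.02, 0, 1, 0, 0, -0.022, 0, 1, 0, 0, -0.024, 0, 1, 0, 0, -0.026, 0, 1]
}}

```text
time_s: 24.3
tcp_pos: [0.56, -0.192, 0.2807]
orientation: [-3.14, 0.066, 0.001]
wrist_force: [0.6, -1.4, -4.5]
finger_gap: 0.0228
```

Emit:
{"method": "drive_tool", "body": {
  "steps": [0, 0, -0.002, 0, 1, 0, 0, -0.004, 0, 1, 0, 0, -0.006, 0, 1, 0, 0, -0.008, 0, 1, 0, 0, -0.01, 0, 1, 0, 0, -0.012, 0, 1, 0, 0, -0.015, 0, 1, 0, 0, -0.018, 0, 1, 0, 0, -0.021, 0, 1, 0, 0, -0.024, 0, 1]
}}

```text
time_s: 25.3
tcp_pos: [0.56, -0.1922, 0.3051]
orientation: [-3.141, 0.066, -0.0]
wrist_force: [-0.4, 0.2, -6.3]
finger_gap: 0.0228
```

Emit:
{"method": "drive_tool", "body": {
  "steps": [0, 0, -0.004, 0, 1, 0, 0, -0.008, 0, 1, 0, 0, -0.012, 0, 1, 0, 0, -0.016, 0, 1, 0, 0, -0.018, 0, 1, 0, 0, -0.018, 0, 1, 0, 0, -0.018, 0, 1]
}}

```text
time_s: 26.0
tcp_pos: [0.56, -0.1923, 0.3227]
orientation: [-3.141, 0.066, 0.0]
wrist_force: [0.7, -0.2, -4.8]
finger_gap: 0.0231
```

```bash
python3 f.py w8 2>&1| cut -c1-420; python3 -c "
import cv2,numpy as np
a=cv2.imread('pics/w8.png');b=cv2.imread('pics/w8_s.png')[110:240,270:430]
b=cv2.resize(b,(492,400),interpolation=cv2.INTER_CUBIC);a=cv2.resize(a[:,170:480],(310,400))
cv2.imwrite('pics/w8c.png',np.hstack([a,b]))"
```

```text
26.0 [ 0.56   -0.1923  0.3227] yaw(y) -92.42 [ 0.74 -0.22 -4.79] [ 0.01 -0.01  0.04] [  0.   -38.77 -41.57   0.     0.    -0.  ] 0.0231
bar 716 [ 0.5633 -0.1925  0.3078] ((563.2459716796875, -193.28799438476562), (84.22772979736328, 9.977190971374512), 87.69859313964844)
lid 8426 [ 0.5702 -0.193   0.2478] ((562.64208984375, -192.7855224609375), (113.69886779785156, 69.34417724609375), 87.73834991455078)
wrist 6481 hook [[0.538, -0.223, 0.247], [0.547, -0.212, 0.248], [0.553, -0.199, 0.247], [0.558, -0.224, 0.248], [0.562, -0.193, 0.271], [0.566, -0.191, 0.274], [0.572, -0.22, 0.248], [0.577, -0.225, 0.247], [0.581, -0.167, 0.249], [0.585, -0.203, 0.247], [0.59, -0.18, 0.249], [0.594, -0.168, 0.246], [0.608, -0.191, 0.285], [0.63, -0.192, 0.284], [0.649, -0.195, 0.286]]
[ 0.01717035 -0.20522718] [(0.545, np.float64(-0.2006)), (0.557, np.float64(-0.1945)), (0.58, np.float64(-0.1946)), (0.61, np.float64(-0.1946))]
scene 310 hook [[0.52, -0.217, 0.243], [0.528, -0.207, 0.244], [0.534, -0.222, 0.246], [0.54, -0.208, 0.245], [0.545, -0.178, 0.244], [0.55, -0.196, 0.247], [0.555, -0.172, 0.247], [0.558, -0.211, 0.245], [0.562, -0.189, 0.242], [0.57, -0.167, 0.245], [0.579, -0.221, 0.245], [0.588, -0.184, 0.244], [0.608, -0.196, 0.277], [0.634, -0.196, 0.285], [0.65, -0.211, 0.284]]
[-0.038127   -0.17397946] [(0.545, np.float64(-0.1932)), (0.557, np.float64(-0.1942)), (0.58, np.float64(-0.2024)), (0.61, np.float64(-0.1967))]
```

View pics/w8c.png

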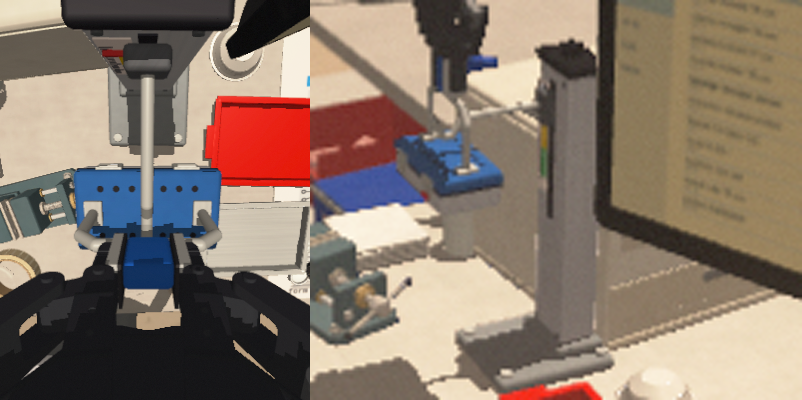

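The cassette is off the hook and the hook is back at rest (arm top 0.285), with the bar above the tip. I retreat along the arm.

Emit:
{"method": "drive_tool", "body": {
  "steps": [-0.003, 0, 0, 0, 1, -0.01, 0, 0, 0, 1, -0.02, 0, 0, 0, 1, -0.032, 0, 0, 0, 1, -0.045, 0, 0, 0, 1, -0.058, 0, 0, 0, 1, -0.07, 0, 0, 0, 1, -0.08, 0, 0, 0, 1, -0.088, 0, 0, 0, 1, -0.09, 0, 0, 0, 1]
}}

```text
time_s: 27.1
tcp_pos: [0.4693, -0.1885, 0.323]
orientation: [3.141, -0.067, 0.001]
wrist_force: [-0.7, 0.6, -4.9]
finger_gap: 0.0233
```

Emit:
{"method": "drive_tool", "body": {
  "steps": [-0.001, 0.005, 0, 0, 1, -0.004, 0.02, 0, -0.5, 1, -0.009, 0.045, 0, -1, 1, -0.015, 0.075, 0, -1.5, 1, -0.021, 0.105, 0, -2, 1, -0.027, 0.135, 0, -2.4, 1, -0.032, 0.16, 0, -2.4, 1, -0.035, 0.178, 0, -2.4, 1, -0.0363, 0.1847, 0, -2.4, 1, -0.0363, 0.1847, 0, -2.4, 1]
}}

```text
time_s: 28.1
tcp_pos: [0.4261, -0.3719, 0.3225]
orientation: [-3.141, 0.002, 0.0]
wrist_force: [0.0, 0.8, -5.4]
finger_gap: 0.0232
```

```bash
cat > t.py <<'E'
exec(open("e.py").read())
p=optics.capture("wrist"); cv2.imwrite("pics/w9.png",p["img"])
W=world(p,p["z_map"]>0)
R=W[(W[:,2]>.017)&(W[:,2]<.03)&(abs(W[:,0]-.426)<.085)&(abs(W[:,1]+.371)<.12)]
print("rim",len(R),R.min(0).round(3),R.max(0).round(3),cv2.minAreaRect((R[:,:2]*1000).astype(np.float32)))
# frontal rim edge: line fit of the +x rim
F=R[R[:,0]>.47]; print("far rim",len(F),np.polyfit(F[:,1],F[:,0],1),F[:,0].max())
C=W[(W[:,2]>.235)&(W[:,2]<.26)]; print("lid",C.mean(0),cv2.minAreaRect((C[:,:2]*1000).astype(np.float32)))
E
python3 t.py
```

```text
28.1 [ 0.4261 -0.3719  0.3225] yaw(y) -90.07 [ 0.01  0.78 -5.41] [ 0.04  0.   -0.  ] [ -0.9  -35.17 -41.56  -0.14  -0.09  -0.05] 0.0232
rim 1629 [ 0.351 -0.489  0.017] [ 0.494 -0.268  0.027] ((448.11669921875, -394.031005859375), (242.7061767578125, 124.53182983398438), 71.4798355102539)
far rim 977 [0.00737764 0.48964225] 0.4935510921054553
lid [ 0.43610237 -0.3720934   0.24767465] ((428.74822998046875, -372.2501220703125), (113.594482421875, 69.05852508544922), 89.91964721679688)
```

View pics/w9.png

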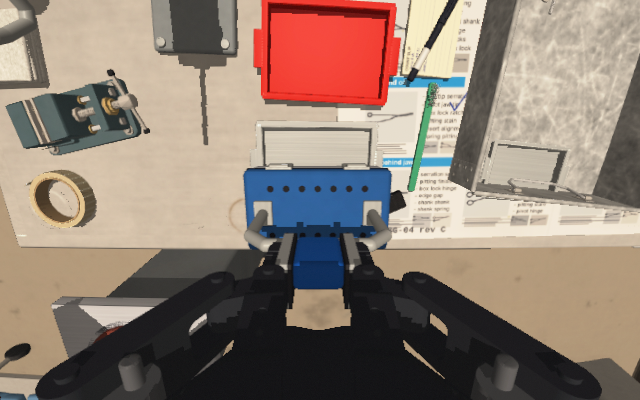

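The cassette is over the large steel tray (rim visible at (318,145), lid at (318,205)). The marker and loupe are clear. Lowering.

Emit:
{"method": "drive_tool", "body": {
  "steps": [0.001, 0, 0.005, 0, 1, 0.001, 0, 0.02, 0, 1, 0.001, 0, 0.045, 0, 1, 0.001, 0, 0.075, 0, 1, 0.001, 0, 0.105, 0, 1, 0.001, 0, 0.135, 0, 1, 0.001, 0, 0.16, 0, 1, 0.001, 0, 0.178, 0, 1, 0.001, 0, 0.188, 0, 1, 0.001, 0, 0.192, 0, 1]
}}

```text
time_s: 29.15
tcp_pos: [0.4265, -0.3701, 0.1287]
orientation: [-3.139, -0.001, 0.003]
wrist_force: [1.0, -0.6, -5.2]
finger_gap: 0.0232
```

Emit:
{"method": "drive_tool", "body": {
  "steps": [0, 0, 0.002, 0, 1, 0, 0, 0.004, 0, 1, 0, 0, 0.006, 0, 1, 0, 0, 0.0075, 0, 1, 0, 0, 0.009, 0, 1, 0, 0, 0.01, 0, 1, 0, 0, 0.01, 0, 1]
}}

```text
time_s: 29.85
tcp_pos: [0.427, -0.3714, 0.1206]
orientation: [-3.141, 0.001, 0.0]
wrist_force: [0.0, 0.2, -4.2]
finger_gap: 0.0229
```

Emit:
{"method": "drive_tool", "body": {
  "steps": [0, 0, 0.0005, 0, 1, 0, 0, 0.001, 0, 1, 0, 0, 0.0015, 0, 1, 0, 0, 0.002, 0, 1, 0, 0, 0.002, 0, 1]
}}

```text
time_s: 30.35
tcp_pos: [0.427, -0.3714, 0.1187]
orientation: [-3.141, 0.0, 0.0]
wrist_force: [-0.1, 0.5, -5.0]
finger_gap: 0.0229
```

Emit:
{"method": "drive_tool", "body": {
  "steps": [0, 0, 0.0005, 0, 1, 0, 0, 0.001, 0, 1, 0, 0, 0.001, 0, 1, 0, 0, 0.001, 0, 1]
}}

```text
time_s: 30.75
tcp_pos: [0.4272, -0.3715, 0.1182]
orientation: [3.142, -0.001, 0.0]
wrist_force: [-0.4, 0.5, -2.1]
finger_gap: 0.023
```

Contact has started. I go half a millimetre more, check the force, then release.

Emit:
{"method": "drive_tool", "body": {
  "steps": [0, 0, 0.0003, 0, 1, 0, 0, 0.0006, 0, 1, 0, 0, 0.0006, 0, 1]
}}

```text
time_s: 31.05
tcp_pos: [0.4273, -0.3715, 0.1182]
orientation: [3.141, -0.0, 0.001]
wrist_force: [-2.5, 3.1, 4.5]
finger_gap: 0.0232
```

Emit:
{"method": "drive_tool", "body": {
  "steps": [0, 0, -0.0003, 0, 1, 0, 0, -0.0003, 0, 0.7, 0, 0, -0.0003, 0, 0.6, 0, 0, -0.0003, 0, 0.4, 0, 0, -0.0003, 0, 0.2, 0, 0, -0.0003, 0, 0, 0, 0, -0.0003, 0, 0, 0, 0, -0.0003, 0, 0, 0, 0, -0.0003, 0, 0]
}}

```text
time_s: 31.95
tcp_pos: [0.4271, -0.3715, 0.1175]
orientation: [3.142, -0.001, 0.0]
wrist_force: [-1.0, 0.9, -0.8]
finger_gap: 0.0852
```

Emit:
{"method": "drive_tool", "body": {
  "steps": [0, 0, -0.003, 0, 0, 0, 0, -0.012, 0, 0, 0, 0, -0.03, 0, 0, 0, 0, -0.06, 0, 0, 0, 0, -0.09, 0, 0, 0, 0, -0.12, 0, 0, 0, 0, -0.15, 0, 0, 0, 0, -0.17, 0, 0, 0, 0, -0.18, 0, 0, 0, 0, -0.18, 0, 0]
}}

```text
time_s: 32.95
tcp_pos: [0.4275, -0.372, 0.2998]
orientation: [3.139, -0.0, 0.004]
wrist_force: [0.1, 0.4, -0.6]
finger_gap: 0.0853
```

```bash
cat > u.py <<'E'
exec(open("e.py").read())
p=optics.capture("wrist"); cv2.imwrite("pics/wA.png",p["img"])
W=world(p,p["z_map"]>0); hsv=cv2.cvtColor(p["img"],cv2.COLOR_BGR2HSV)[p["z_map"]>0]
blue=(hsv[:,0]>95)&(hsv[:,0]<125)&(hsv[:,1]>110)&(np.hypot(W[:,0]-.427,W[:,1]+.371)<.1)
L=W[blue&(W[:,2]>.03)&(W[:,2]<.055)]; print("lid",cv2.minAreaRect((L[:,:2]*1000).astype(np.float32)),np.median(L[:,2]),np.linalg.lstsq(np.c_[L[:,:2],np.ones(len(L))],L[:,2],rcond=None)[0].round(4))
q=optics.capture("top"); cv2.imwrite("pics/topA.png",q["img"])
a=cv2.imread("pics/top.png").astype(int); d=np.abs(a-q["img"].astype(int)).sum(2)
for n,c in dict(tape=(238,206),marker=(258,324),gauze=(174,202),loupe=(249,362)).items():
    print(n,"pixel change",d[c[0]-20:c[0]+20,c[1]-20:c[1]+20].mean().round(1))
E
python3 u.py
```

```text
32.95 [ 0.4275 -0.372   0.2998] yaw(y) -90.02 [ 0.11  0.4  -0.6 ] [ 0.02 -0.    0.  ] [ 1.000e-02 -3.299e+01 -3.808e+01 -0.000e+00  8.000e-02  0.000e+00] 0.0853
lid ((427.68475341796875, -371.69927978515625), (64.35001373291016, 112.08141326904297), 0.015881091356277466) 0.04296473089830477 [-0.0061  0.0005  0.0457]
tape pixel change 9.6
marker pixel change 151.7
gauze pixel change 10.0
loupe pixel change 131.8
```

View pics/wA.png

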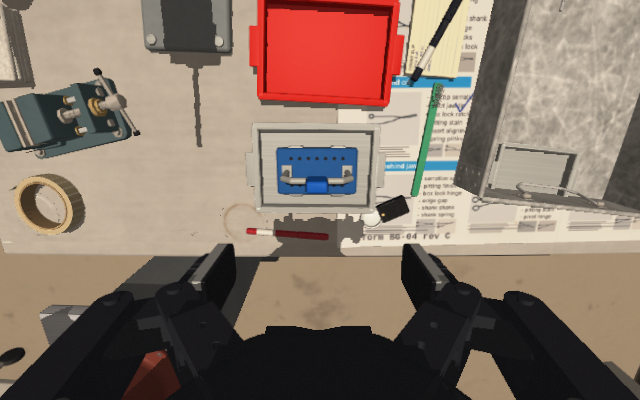

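The cassette sits flat and central in the steel tray at (317,170), with the lid at 43 mm and level to 0.4°. The marker (288,234), loupe (390,210) and tape (50,205) look in place. The pixel change at the marker and loupe in the top view comes from the arm covering them. Handing in.

```bash
python3 -c "
from h import *
p=optics.capture('wrist')
for n in ('red_marker','loupe'):
    for d in regions_of(p,n)[:1]: print(n,d['conf'],np.median(world(p,d['pixels']),0).round(3))
print(ctrl.job_done())"
```

```text
red_marker 0.71 [ 0.32  -0.329  0.011]
loupe 0.74 [ 0.32  -0.321  0.011]
the job is handed in; nothing more can be done
None
```

The cassette is complete: the balance pointer settled in the green field. It now sits flat and centred in the large steel tray. I handed the job in at about 33 s of the 69 s allowed.

- **Weighing:** I eased the cassette down until the hook carried all of it, then let go. It hung free for over 2 s. The hook dip was about 60 mm against the 54.5 mm limit, which is about 0.55 kg. Wrist force in the air read about 4.8 to 6.3 N, mostly 5.4 to 6. On the way down the bar leaned on the front of the hook with about 4 N sideways, and I corrected that before letting go.
- **Lift-off:** The hook came back to its unloaded height, so the cassette came off clean.
- **Placing:** The lid is 43 mm high (42 expected) and level to about 0.4°. The gripper is clear of it. I pressed slightly at set-down: the wrist read 4.5 N of upward force just before release.
- **Bystanders:** Tape and gauze are unchanged in the top view. The marker measures the same as before (within 4 mm).
- **Failed check:** The final loupe check failed because the network reported the marker instead. The arm also hid the marker and loupe in the top view. In the last wrist picture both look undisturbed, and nothing passed near them.

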